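Feed a bushing down the chute to the sprung stop

ROBOT

A 7-joint arm with a two-finger parallel gripper is mounted at the origin on a cart in front of the work surface, level with it; the furniture and walls round the work are solid. World frame = base frame: x ahead of the robot, y to its left, z up, the work surface at z = 0. Lengths are in m, angles in rad, forces in N, time in s.
With the tool pointing down it reaches from about 0.425 to 0.95 m from the base axis. Payload 4.7 kg.
Tool frame: the origin (TCP) lies on the centre line of the jaws, within the pads' length; the fingertips stand robot.nose_length ahead of it and the grasp point (between the pads) lies 8 mm behind it (robot.nose_length is the distance from the TCP to the fingertips, in m); z points along the fingers, y is the line along which they close (so a half turn about z gives the same grasp; the last joint's range is limited). The gripper opens to 85 mm and grips with 20 to 120 N. Pads are 22 mm wide; open, the fingers measure 114 mm over their backs; the gripper's body (76 mm by 85 mm) begins 54 mm behind the grasp point. The pads swing forward as they close: fully open they stand 13 mm farther back than shut.
Start: joints at [-1.374, 0.469, -0.049, 1.532, 0.024, 1.141, -0.082], TCP at [0.151, 0.658, 0.242] pointing down, gripper open.
Joint ranges: [-2.59, 2.59], [-0.33, 1.99], [-1.39, 1.29], [0.1, 2.45], [-1.04, 4.18], [0.21, 1.99], [-2.66, 2.66]. Speed limits (rad/s): [2.57, 2.57, 3.14, 3.14, 3.14, 3.14, 3.14].

INTERFACE

Orientations are given as [roll, pitch, yaw] about the fixed x, y, z axes, in that order (R = Rz(yaw) Ry(pitch) Rx(roll)).
In Python, from plant import robot gives the robot as it stands. Calls block until the motion is done:
- robot.goto(position, orientation): joint-space move of the TCP to a pose.
- robot.move_straight(position, vel=0.15, attitude=None, contact_N=None): straight line of the TCP; attitude=None keeps the orientation; vel is the mean speed in m/s. With contact_N (N) it stops when the force on the tool has changed by that much, and returns True; else False.
- robot.move_joints(angles): joint-space move.
- robot.grip(opening, strength=None): opening from 0.0 (shut) to 1.0 (fully open); strength is the grip in N (None keeps the last); returns when the fingers have stopped.
- robot.sleep(seconds).
- robot.inverse_kinematics(position, orientation): joint angles nearest the present ones, or None.
- robot.sense(): the state.
- robot.grab_frame(name): name is "scene" or "side" or "wrist"; returns a dict with "image" (400x640x3 uint8, red, green, blue), "range_z" (400x640 float32, m along the optical axis (not along the pixel's ray), 0 where there is no reading), "fx", "fy", "cx", "cy" (pixels), "R" (3x3) and "t" (3): a world point X has camera coordinates R X + t. Camera axes: x right, y down, z forward; pixel columns grow to the right and rows downward; lengths in m; the calibration is good to about 2 mm. A picture is of the moment at which its call begins.
A pose or a line that the arm cannot do raises robot.IKError and nothing moves.
- robot.close_job(): hands the job in; it is judged then, once.
The state is a dict: "t": time; "joint_pos": joint angles; "joint_velocities": joint speeds; "effort": joint torques, N m; "tcp_pos": TCP position; "tcp_rot": TCP orientation; "wrist_force": force on the tool from outside, world axes, zero at the start; "torque": the same for the moment, N m; "opening": opening from 0.0 (shut) to 1.0 (fully open); "gripper_force": force on a finger pad.
Only numpy, scipy, OpenCV 4.12 (cv2) and the standard library are available. Lean on these libraries where they do the work, as an engineer would, in place of code of your own. Each camera call takes 0.05 s, during which the arm holds its last target. There are 200 camera calls.

TASK

Pick up the brass bushing and stand it upright on the open loading apron at the high end of the sloped feed chute, then push it down the channel, against the drag of the spring brake, until it rests against the sprung stop plunger at the low end. Press it on gently, so that it stays loaded against the stop after you let go with about 5 N, and at no time with more than 12 N on the stop. Leave the jar, the lino block and the charcoal stick where they are.

Things in the scene. Friction and masses are not known exactly. Their poses are not given: they have to be found in the camera images.
- bushing: The loose brass blind bushing: a plain upright cylinder, 50 mm diameter, 40 mm tall, with a thin dark groove round it; 0.36 to 0.59 kg. It starts standing on the worktop. Origin at the centre of its underside, z up along its axis.
- chute_bed: Fixed bare-aluminium chute on two feet. Origin on the sliding surface, at the middle of the open loading apron (high end, nearest the robot, 80 mm above the worktop); x downhill along the slope (0.21 rad below level), y left across it, z normal to it, up. The surface spans x -60 to 300 mm, y -55 to 55 mm. The apron (x below 42 mm) has no walls. The bushing never slides by itself.
- channel_entry (a point): Start of the straight channel, on the sliding surface at x 90 mm, y 0 of chute_bed (same axes). Walls 26 mm high, inner faces at y +-27.5 mm, run from here to the low end; uphill of it two funnel walls of that height open out to y +-52 mm at x 42 mm. Pushing the bushing on the apron and up to here takes 1 to 3 N.
- brake_entry (a point): Point at x 101 mm, y 0 of chute_bed (same axes), where the sprung steel brake shoe on the left (+y) wall begins; it runs to x 240 mm, 4 to 22 mm high, face at y 20.5 mm until pushed aside, with a 24 mm slanted lead-in. It presses the bushing to the right wall (centre at y -2.5 mm). Running drag 7 to 12 N, differing between runs; then it holds the bushing against 8 N from the stop.
- end_block: Dark steel block fixed across the chute's low end, 26 x 50 x 34 mm, carrying the stop: a brass sleeve with a steel plunger pointing uphill. Origin on the sliding surface under its centre (x 282 mm, y 0 of chute_bed, same axes). Force on the stop means force between the bushing and this block with its plunger.
- stop_mean (a point): Mean place of the stop plunger's free face (flat, round, 24 mm diameter, 15 mm above the sliding surface), 60 mm uphill of end_block's origin. The real face lies up to 14 mm uphill or downhill of this point: that setting differs from run to run and is not measured. The plunger is sprung: 2 N to start it, then 1.8 N more per mm, 12 mm travel.
- jar: Bystander: screw jar with a pale lid standing on the worktop, 62 mm diameter, 88 mm tall; origin at the centre of its underside.
- lino_block: Bystander: lino-faced wooden printing block lying on the glass slab at the right, 68 x 120 x 22 mm; origin at the centre of its underside.
- charcoal: Bystander: stick of charcoal lying on the worktop, 12 x 43 x 12 mm; origin under its middle, its length along its y.

How it is judged:
By the outcome, as a careful person would: the job done as asked, in the order asked, and still so for the second after the job is handed in, with the robot touching nothing.
It also fails if it takes over 72 s, if anything falls off the work surface, if the arm or the gripper's body presses on something with over 40 N, if the wrist force passes 120 N, or if a joint passes its speed limit or range.

## Working session

There is one attempt and no reset: what is moved stays moved. The work goes in short steps, each a Python script; the robot and the scene stay as the last script left them, time stands still between calls to the robot, and variables do not carry over. Pictures are saved under pics/ and viewed, at most 10 in all, crops included, and the job is handed in when it is done.

```bash
ls; mkdir -p pics
python3 - <<'E'
from plant import robot
import cv2,numpy as np
s=robot.sense();print(s, robot.nose_length)
ims=[]
for n in("scene","side"):
    f=robot.grab_frame(n);np.savez(f"pics/{n}.npz",**f)
    ims.append(f["image"]);cv2.imwrite(f"pics/{n}0.png",f["image"][:,:,::-1]); print(n,f["fx"],f["cx"],f["cy"],f["R"],f["t"])
E
```

```text
pics
{'t': 0.0, 'joint_pos': array([-1.37391278,  0.46948094, -0.04859285,  1.53368803,  0.02409731,
        1.14101687, -0.08233152]), 'joint_velocities': array([ 0.00246619, -0.00110763, -0.00068445, -0.00038772,  0.00072224,
        0.00151617, -0.00209725]), 'effort': array([ 7.14677844e-05, -5.10309792e+01, -4.63400292e-02, -2.37716764e+01,
        1.07319278e-02,  7.21556877e-03, -5.15955108e-06]), 'tcp_pos': array([0.1509753 , 0.65731853, 0.24123727]), 'tcp_rot': array([-3.13958635e+00,  7.28670197e-05,  2.91580616e+00]), 'wrist_force': array([0.04293901, 0.18505867, 0.42820027]), 'torque': array([-0.04066321, -0.02009483, -0.0115443 ]), 'gripper_force': 0.0, 'opening': 0.9984314133963158} 0.011
scene 493.38812253856923 318.5878636787118 205.66246155271463 [[ 0.86517546 -0.50124802  0.0148948 ]
 [-0.3770517  -0.66981542 -0.63967126]
 [ 0.33061072  0.54781176 -0.76850428]] [-0.53429538  0.14589385  1.29797586]
side 482.973664999489 328.06466107383596 202.08750729362592 [[ 0.91907585 -0.3934236  -0.02274786]
 [-0.25241592 -0.54337476 -0.80064354]
 [ 0.30263145  0.74159406 -0.598709  ]] [-0.56190883  0.12405826  1.54960851]
```

View pics/scene0.png

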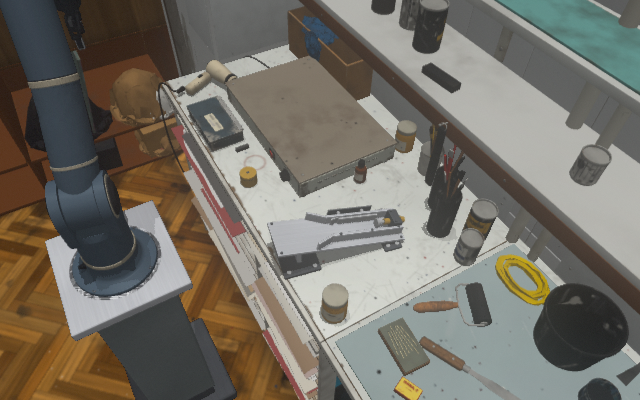

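View pics/side0.png

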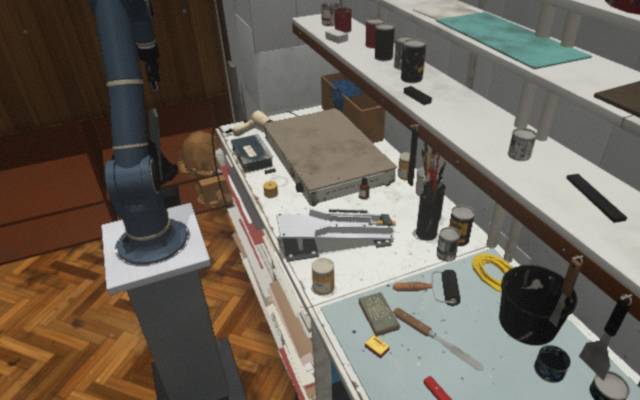

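The scene view shows the bushing at about (248,177). The chute's apron centre is near (290,236) and its stop near (392,222), with the jar at (335,302). In the side view the bushing is at about (270,188). Next I'll cast these to 3D.

```bash
cat > h.py <<'E'
import numpy as np,cv2
def load(n): return dict(np.load(f"pics/{n}.npz"))
def cloud(f):
    v,u=np.mgrid[0:400,0:640];d=f["range_z"]
    c=np.stack([(u-f["cx"])/f["fx"]*d,(v-f["cy"])/f["fy"]*d,d],-1)
    return (c-f["t"])@f["R"]          # R^T (c-t)
def ray(f,u,v,z):
    d=f["R"].T@np.array([(u-f["cx"])/f["fx"],(v-f["cy"])/f["fy"],1]);o=-f["R"].T@f["t"]
    return o+d*(z-o[2])/d[2]
E
python3 - <<'E'
from h import *
hm=np.zeros((400,400),np.float32)
for n,b in(("scene",(225,150,270,200)),("side",(255,172,285,202))):
    f=load(n);P=cloud(f);hsv=cv2.cvtColor(f["image"],cv2.COLOR_RGB2HSV)
    m=cv2.inRange(hsv,(12,110,60),(30,255,255))>0
    k=np.zeros_like(m);k[b[1]:b[3],b[0]:b[2]]=1;m&=k>0
    Q=P[m];v,u=np.nonzero(m);print(n,m.sum(),u.min(),u.max(),v.min(),v.max(),"z",np.percentile(Q[:,2],[2,50,98]))
    T=Q[Q[:,2]>.036];print(" top",len(T),T.min(0),T.max(0),(T.min(0)+T.max(0))/2)
    for (x,y,z) in P[(P[...,2]>-.02)&(P[...,2]<.2)&(f["range_z"]>0)]:
        i,j=int((1.1-x)*500),int((.4-y)*500)
        if 0<=i<400 and 0<=j<400: hm[i,j]=max(hm[i,j],z)
np.save("pics/hm.npy",hm)
im=cv2.applyColorMap((np.clip(hm/.15,0,1)*255).astype(np.uint8),cv2.COLORMAP_JET)
im=cv2.resize(im,(600,600),interpolation=0);
for k in range(0,8):
    cv2.putText(im,f"y{.4-k*.1:.1f}",(k*75,10),0,.35,(255,255,255));cv2.putText(im,f"x{1.1-k*.1:.1f}",(0,k*75+4),0,.35,(255,255,255))
cv2.imwrite("pics/hm.png",im)
E
```

```text
scene 153 240 255 167 179 z [0.03680297 0.04149093 0.04680341]
 top 151 [ 0.08814405 -0.88113899  0.03611439] [0.44791399 0.11146764 1.09878233] [ 0.26802902 -0.38483568  0.56744836]
side 159 264 276 182 196 z [0.00989046 0.03655367 0.04373794]
 top 83 [0.40124516 0.05822507 0.03625049] [0.44520388 0.10400146 0.04578534] [0.42322452 0.08111327 0.04101791]
```

View pics/hm.png

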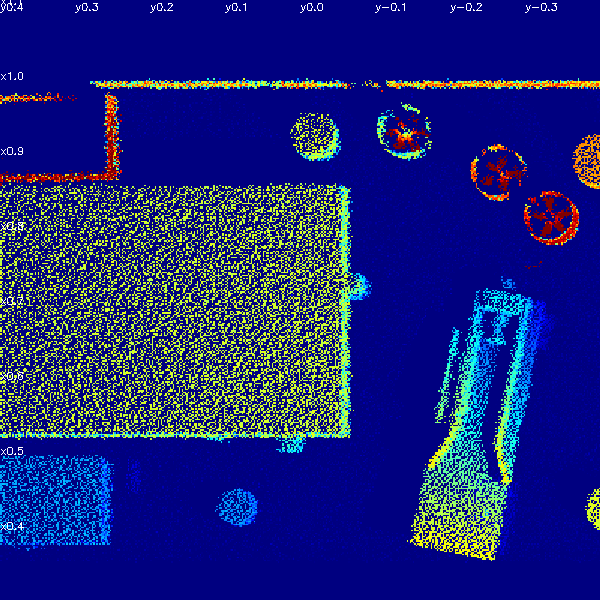

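The height map puts the bushing near world (0.424, 0.083). The chute's apron is near (0.41, -0.19), heading roughly -x-right (yaw about -0.15). I'll fit the chute frame from the plane and edges.

```bash
cat > fit.py <<'E'
from h import *
P=[]
for n in("scene","side"):
    f=load(n);c=cloud(f);P.append(c[f["range_z"]>0])
def fit(P):
    A=P[(P[:,0]>.36)&(P[:,0]<.48)&(P[:,1]<-.1)&(P[:,1]>-.3)&(P[:,2]>.06)&(P[:,2]<.12)]
    th=-.17
    for it in range(4):
        d=np.array([np.cos(th),np.sin(th)]);
        h=A[:,2]+np.tan(.21)*(A[:,:2]@d); z0=np.median(h); 
        S=P[(abs(P[:,2]+np.tan(.21)*(P[:,:2]@d)-z0)<.005)&(P[:,0]>.34)&(P[:,0]<.5)&(P[:,1]<-.08)&(P[:,1]>-.32)]
        a=np.linalg.lstsq(np.c_[S[:,:2],np.ones(len(S))],S[:,2],rcond=None)[0]
        s=S[:,:2]@d; w=S[:,:2]@np.array([-d[1],d[0]])
        x0=np.percentile(s,.7); 
        L=[];Rr=[];xs=[]
        for k in np.arange(x0+.005,x0+.095,.006):
            q=w[(s>=k)&(s<k+.006)]
            L.append(q.max());Rr.append(q.min());xs.append(k+.003)
        pl=np.polyfit(xs,L,1);pr=np.polyfit(xs,Rr,1)
        dth=np.arctan((pl[0]+pr[0])/2)
    
        print("th",th,"dth",dth,pl[0],pr[0],"width",np.mean(L)-np.mean(Rr),"x0",x0,"mid",(np.mean(L)+np.mean(Rr))/2,"slope",np.hypot(a[0],a[1]),"plane-dir",np.arctan2(-a[1],-a[0]),len(S))
        th+=dth
        s_o=x0+.06*np.cos(.21);o=s_o*d+((np.mean(L)+np.mean(Rr))/2)*np.array([-d[1],d[0]])
    print("origin",o,a@np.r_[o,1],z0-np.tan(.21)*s_o)
for p in P+[np.vstack(P)]: fit(p)
# bushing top centres (z=.04) from circle of top points
for p in P:
    T=p[(abs(p[:,0]-.424)<.05)&(abs(p[:,1]-.083)<.05)&(p[:,2]>.033)&(p[:,2]<.05)]
    print(np.median(T,0),T.min(0),T.max(0),cv2.minEnclosingCircle(T[:,:2].astype(np.float32)))
E
python3 fit.py
```

```text
th -0.17 dth -0.03469512909794697 -0.03556373946670826 -0.03385437502906397 width 0.10990941612354688 x0 0.39337474482989343 mid -0.13764748343811617 slope 0.2133663878745756 plane-dir -0.20551784093059958 1743
th -0.204695129097947 dth -0.0030076746005789855 -0.012498893170609603 0.00648352583088949 width 0.10971484174964515 x0 0.3981784700365715 mid -0.12197253157560892 slope 0.21355872238786433 plane-dir -0.21101055800641064 1747
th -0.20770280369852598 dth 0.0020534439890021526 -0.0034634513020153214 0.007570345052441415 width 0.1097705378393744 x0 0.39856083803110226 mid -0.1205773433819109 slope 0.21356332223655164 plane-dir -0.21228907572381214 1747
th -0.20564935970952383 dth 5.101684189942938e-05 -0.005431530378212587 0.005533564062099967 width 0.10979454511177772 x0 0.39828763812231077 mid -0.12151515619745493 slope 0.21359818201512956 plane-dir -0.2115963892451885 1748
origin [ 0.42252676 -0.21226915] 0.08146587281160873 0.08152496240921413
th -0.17 dth -0.030449625432781815 -0.033087103846785045 -0.027830975517929433 width 0.1098519697098986 x0 0.39296922136820683 mid -0.
[... 1446 characters left out ...]
 slope 0.2109756107389919 plane-dir -0.21866999408960583 2721
th -0.1970099640756608 dth -0.006153070309381229 -0.003842021023971205 -0.008464274901762762 width 0.11274019148973012 x0 0.39694012041851356 mid -0.12722803274634736 slope 0.2109756107389919 plane-dir -0.21866999408960583 2721
origin [ 0.42190516 -0.2139495 ] 0.081000473946741 0.08107883437686061
[0.423161   0.08198193 0.04116215] [0.40014806 0.06042539 0.03301018] [0.44791399 0.11216444 0.0496957 ] ((0.4238377809524536, 0.08666403591632843), 0.026970820501446724)
[0.42283046 0.08032491 0.03968504] [0.39973714 0.05822507 0.03310645] [0.44845815 0.10618492 0.04578534] ((0.4225866198539734, 0.0813869759440422), 0.02597913146018982)
```

```bash
cat >> h.py <<'E'
from scipy.spatial.transform import Rotation as Ro
O=np.array([.422,-.2145,.0805]);YAW=-.203
RC=Ro.from_euler("xyz",[0,.21,YAW]).as_matrix()
def W(x,y,z): return O+RC@np.array([x,y,z])
FLIP=True
def ori(flip=True): return Ro.from_matrix(RC@np.diag([-1,1,-1.] if flip else [1,-1,-1.])).as_euler("xyz")
def down(y=YAW+np.pi): return [np.pi,0,y]
E
python3 - <<'E'
from h import *
from plant import robot
ik=robot.inverse_kinematics
f=lambda q:None if q is None else np.round(q,2)
for z in(.15,.024): print("pick",f(ik([.423,.083,z],down())))
for fl in(True,False):
    for p in((5,0,100),(5,0,26),(-45,0,100),(-45,0,18),(175,-2.5,18)): print(fl,p,f(ik(W(*np.array(p)/1e3),ori(fl))))
robot.goto([.423,.083,.17],down())
fr=robot.grab_frame("wrist");np.savez("pics/w0.npz",**fr);cv2.imwrite("pics/w0.png",fr["image"][:,:,::-1]);print(robot.sense()["t"])
E
```

```text
pick [-0.62  0.19  0.37  2.2  -0.1   0.76  1.19]
pick [-0.45  0.43  0.19  2.28 -0.19  0.44  1.26]
True (5, 0, 100) [-0.42  0.56  1.08  1.93 -0.43  1.17  2.22]
True (5, 0, 26) [-0.34  0.62  0.97  2.02 -0.5   1.02  2.27]
True (-45, 0, 100) [-0.5   0.47  1.15  2.03 -0.37  1.14  2.22]
True (-45, 0, 18) [-0.44  0.6   1.1   2.13 -0.53  0.99  2.36]
True (175, -2.5, 18) [-0.06  0.78  0.61  1.63 -0.41  1.09  2.05]
False (5, 0, 100) [-0.28  0.46  0.85  1.93 -0.3   1.12 -1.07]
False (5, 0, 26) [-0.27  0.56  0.85  2.02 -0.42  0.98 -0.96]
False (-45, 0, 100) [-0.36  0.37  0.92  2.02 -0.25  1.1  -1.08]
False (-45, 0, 18) [-0.33  0.51  0.92  2.13 -0.4   0.94 -0.93]
False (175, -2.5, 18) [-0.31  1.01  1.11  1.65 -0.82  1.28 -0.76]
2.4333
```

View pics/w0.png

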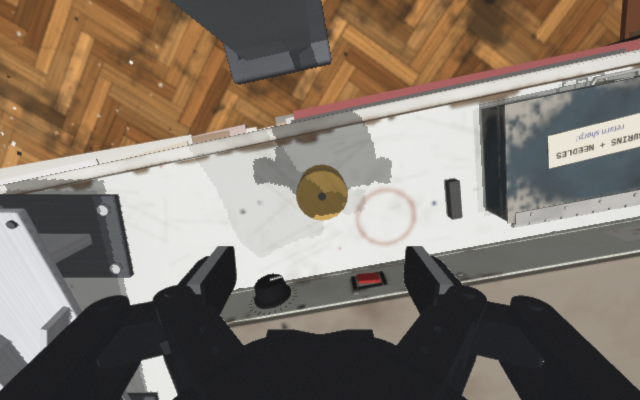

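The wrist view shows the bushing at about (322,193), and the charcoal at about (453,198) is well clear of it. I'll grasp it and carry it to above the apron.

Run:
```python
from h import *
from plant import robot
f=load("w0");m=cv2.inRange(cv2.cvtColor(f["image"],cv2.COLOR_RGB2HSV),(12,110,60),(30,255,255));k=np.zeros_like(m);k[155:230,285:360]=1;m*=k
c=cv2.minEnclosingCircle(cv2.findNonZero(m));P=cloud(f);Q=P[(m>0)];T=Q[abs(Q[:,2]-.04)<.004]
b=(T.min(0)+T.max(0))/2;print(c,"ray",ray(f,*c[0],.04),"top",np.median(Q[:,2]),b,T.max(0)-T.min(0),len(T))
b=T.mean(0)
assert np.hypot(b[0]-.423,b[1]-.083)<.012 and abs(np.median(Q[:,2])-.04)<.006
print(b)
robot.move_straight([b[0],b[1],.024],vel=.1,contact_N=8)
print(robot.sense()["tcp_pos"],robot.sense()["wrist_force"])
robot.grip(0,40);s=robot.sense();print("grip",s["opening"],s["gripper_force"],s["tcp_pos"])
robot.move_straight([b[0],b[1],.22],vel=.15);s=robot.sense();print(s["opening"],s["gripper_force"],s["wrist_force"],s["t"])
robot.goto(W(.005,0,.11),ori(False))
s=robot.sense();print(s["tcp_pos"],W(.005,0,.11),s["opening"],s["wrist_force"],s["t"])
fr=robot.grab_frame("scene");np.savez("pics/s1.npz",**fr)
cv2.imwrite("pics/s1.png",cv2.resize(fr["image"][160:310,200:440,::-1],None,fx=3,fy=3))
fr=robot.grab_frame("wrist");np.savez("pics/w1.npz",**fr);cv2.imwrite("pics/w1.png",fr["image"][:,:,::-1])
```

```text
((321.354736328125, 192.0474853515625), 27.055280685424805) ray [0.42018911 0.08663998 0.04      ] top 0.0403000473023694 [0.42332966 0.08623922 0.03946887] [0.04845581 0.04751902 0.00671731] 1873
[0.42231578 0.08635265 0.04031926]
[0.42269753 0.08648018 0.0244228 ] [-0.31976326  0.00374505  0.26598044]
grip 0.5765719167648207 40.6627482175827 [0.42242969 0.08634558 0.02447862]
0.5720543992099385 41.92801237106323 [-0.50278573 -1.07925722 -3.63017658] 5.925
[ 0.44948999 -0.21940475  0.18674655] [ 0.44924948 -0.2201089   0.1870411 ] 0.5707610232158405 [ 0.57084025  0.67681881 -4.53721716] 7.6833
```

View pics/w1.png

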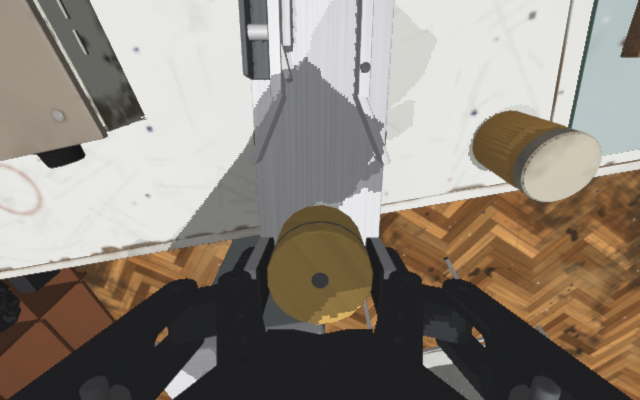

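The bushing is held square. Its centre column, about 320, matches the midpoint of the funnel ends at (258,162) and (385,160), so the chute frame is good laterally. The jar is clear. Now placing.

Run:
```python
from h import *
from plant import robot
o=ori(False)
robot.move_straight(W(.005,0,.036),vel=.1)
c=robot.move_straight(W(.005,0,.018),vel=.02,contact_N=3)
s=robot.sense();print(c,RC.T@(s["tcp_pos"]-O),RC.T@s["wrist_force"],s["t"])
robot.grip(.8);s=robot.sense();print(s["opening"],RC.T@s["wrist_force"])
robot.move_straight(W(.005,0,.10),vel=.15)
robot.grip(0,30)
robot.move_straight(W(-.055,-.001,.075),vel=.15)
s=robot.sense();print(RC.T@(s["tcp_pos"]-O),RC.T@s["wrist_force"],s["t"],s["opening"])
fr=robot.grab_frame("wrist");np.savez("pics/w2.npz",**fr);cv2.imwrite("pics/w2.png",fr["image"][:,:,::-1])
```

```text
True [4.98911855e-03 9.73161543e-05 2.40451600e-02] [-0.54144649  0.87262141  4.50309508] 9.3
0.7971142647922208 [-0.08278128 -0.74275015  0.37328524]
[-0.05398895 -0.00084911  0.07554185] [ 0.19288594  0.17246103 -0.022164  ] 11.525 0.0016571321865544754
```

View pics/w2.png

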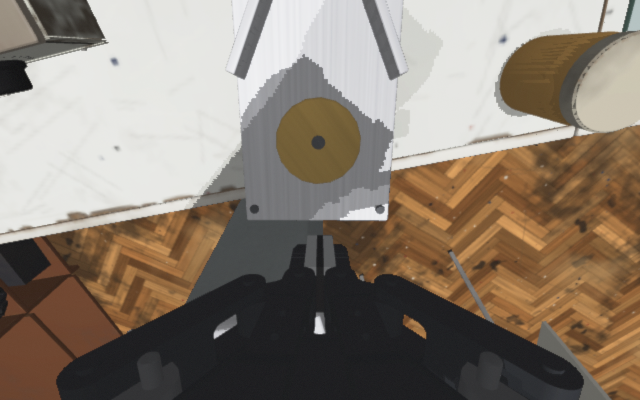

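The bushing stands upright on the apron at (318,140), centred between the funnel walls, and the fingers are shut uphill of it. Next I'll push it into the brake, stopping short of the earliest possible stop position.

```bash
cat >> h.py <<'E'
def st(robot,tag=""):
    s=robot.sense();p=RC.T@(s["tcp_pos"]-O)*1e3;F=RC.T@s["wrist_force"]
    print(tag,"p",p.round(2),"F",F.round(2),"t",round(s["t"],2));return p,F
E
python3 - <<'E'
from h import *
from plant import robot
robot.move_straight(W(-.055,-.001,.020),vel=.1,contact_N=6);st(robot,"down")
for x in(-.028,-.015,.01,.035,.05):
    c=robot.move_straight(W(x,-.001,.020),vel=.05,contact_N=10);st(robot,c)
for x in np.arange(.06,.1351,.015):
    c=robot.move_straight(W(x,-.0025,.020),vel=.04,contact_N=25);st(robot,c)
    if c: break
fr=robot.grab_frame("scene");np.savez("pics/s3.npz",**fr)
cv2.imwrite("pics/s3.png",cv2.resize(fr["image"][180:290,240:440,::-1],None,fx=4,fy=4,interpolation=2)[:600])
E
```

```text
down p [-54.61  -1.32  20.3 ] F [-0.11  0.65  0.66] t 12.28
False p [-27.85  -1.12  19.93] F [ 0.18 -0.45  0.11] t 12.97
False p [-14.42  -1.04  20.02] F [-0.54 -0.17 -0.75] t 13.38
False p [10.3  -1.12 19.99] F [-0.12 -0.18 -0.06] t 14.03
False p [35.35 -1.09 19.98] F [ 0.11  0.96 -0.33] t 14.68
False p [50.53 -1.01 20.  ] F [ 0.33 -0.33  0.49] t 15.12
False p [58.22 -4.72 19.96] F [-4.49 -2.98  2.16] t 15.53
False p [74.22 -3.14 19.64] F [-4.03 -2.46 -0.37] t 16.05
False p [88.22 -2.65 19.67] F [-7.19 -1.66  1.42] t 16.57
False p [103.53  -2.58  19.7 ] F [-6.42 -2.59  1.46] t 17.1
False p [118.42  -2.58  19.67] F [-7.12 -1.59  2.16] t 17.62
False p [133.39  -2.55  19.73] F [-7.16 -0.98  1.98] t 18.15
```

View pics/s3.png

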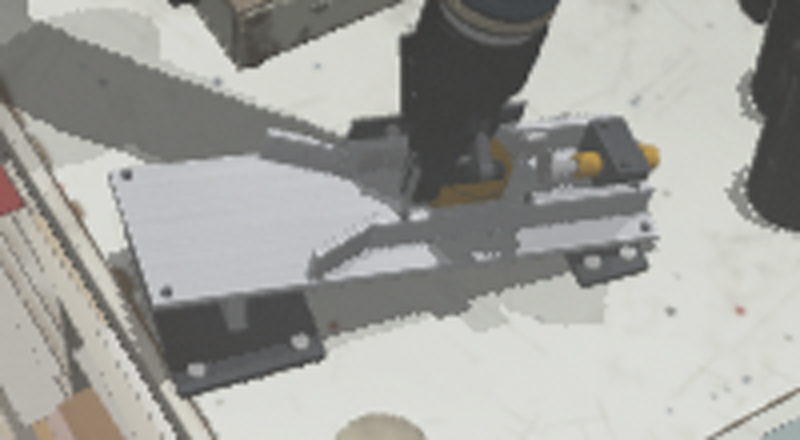

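The bushing is inside the brake with its right edge at about (512,165). The plunger face is at about (532,170), so roughly 15 mm remains. The running drag is about 7 N. From here I'll use fine steps with averaged force.

```bash
cat > push.py <<'E'
from h import *
from plant import robot
def avg(n=8):
    p=[];F=[]
    for _ in range(n):
        robot.sleep(.02);s=robot.sense();p.append(RC.T@(s["tcp_pos"]-O));F.append(RC.T@s["wrist_force"])
    return np.mean(p,0)[0]*1e3,-np.mean(F,0)[0],s["t"]
E
python3 - <<'E'
from push import *
x=.1355;H=[]
while x<.178:
    robot.move_straight(W(x,-.0025,.020),vel=.02)
    p,F,t=avg();H.append(F);print(f"{x*1e3:.1f} {p:.2f} {F:.2f} {t:.1f}")
    if len(H)>4 and F>np.median(H[:-2])+1.6: break
    if t>45: break
    x+=.0008
E
```

```text
135.5 133.41 8.14 18.6
136.3 133.76 9.45 19.0
137.1 134.36 9.66 19.4
137.9 135.14 10.20 19.7
138.7 135.94 10.01 20.1
139.5 136.75 10.18 20.5
140.3 137.55 10.25 20.9
141.1 138.34 10.55 21.3
141.9 139.14 10.23 21.6
142.7 139.95 10.25 22.0
143.5 140.74 10.44 22.4
144.3 141.55 10.10 22.8
145.1 142.34 10.24 23.2
145.9 143.15 10.15 23.6
146.7 143.95 10.17 23.9
147.5 144.74 10.30 24.3
148.3 145.55 10.20 24.7
149.1 146.35 10.12 25.1
149.9 147.15 10.25 25.5
150.7 147.94 10.25 25.9
151.5 148.76 10.27 26.2
152.3 149.57 10.01 26.6
153.1 150.35 10.19 27.0
153.9 151.16 9.85 27.4
154.7 151.96 10.31 27.8
155.5 152.76 10.19 28.2
156.3 153.57 10.28 28.6
157.1 154.37 10.38 28.9
157.9 155.17 9.84 29.3
158.7 155.97 10.12 29.7
159.5 156.77 10.09 30.1
160.3 157.58 10.13 30.5
161.1 158.37 10.19 30.9
161.9 159.18 9.99 31.2
162.7 159.98 10.15 31.6
163.5 160.78 10.05 32.0
164.3 161.58 10.38 32.4
165.1 162.39 10.11 32.8
165.9 163.19 10.32 33.1
166.7 163.99 10.20 33.5
167.5 164.79 9.93 33.9
168.3 165.60 10.02 34.3
169.1 166.40 10.04 34.7
169.9 167.20 9.61 35.1
170.7 167.68 11.25 35.5
171.5 167.93 12.51 35.8
```

Stop contact is clear: a 10.15 N baseline rising to 12.5 N, with slowed advance. I'll continue to about +5 N.

Run:
```python
from push import *
x=.1720
while x<.1765:
    robot.move_straight(W(x,-.0025,.020),vel=.01)
    p,F,t=avg(10);print(f"{x*1e3:.1f} {p:.2f} {F:.2f} {t:.1f}")
    if F>14.9: break
    x+=.0004
```

```text
172.0 168.01 13.74 36.2
172.4 168.02 14.60 36.7
172.8 168.36 14.71 37.1
173.2 168.53 15.54 37.5
```

The stop load is now about 4.5–5.4 N. I'll let go, retract, and check that it stays.

Run:
```python
from push import *
robot.move_straight(W(.166,-.0025,.020),vel=.02);st(robot)
robot.move_straight(W(.145,-.0025,.020),vel=.08)
robot.move_straight(W(.145,-.0025,.12),vel=.12)
robot.move_straight(W(.06,-.0025,.16),vel=.15);st(robot)
for n in("wrist","scene"):
    fr=robot.grab_frame(n);np.savez(f"pics/f_{n}.npz",**fr)
    im=fr["image"][:,:,::-1]
    if n=="scene": im=cv2.resize(im[180:290,240:440],None,fx=4,fy=4,interpolation=2)
    cv2.imwrite(f"pics/f_{n}.png",im)
```

```text
p [166.99  -1.75  20.26] F [-0.19 -0.23 -0.11] t 38.01
 p [ 60.48  -1.89 159.66] F [ 0.15 -0.87  0.3 ] t 40.17
```

View pics/f_wrist.png

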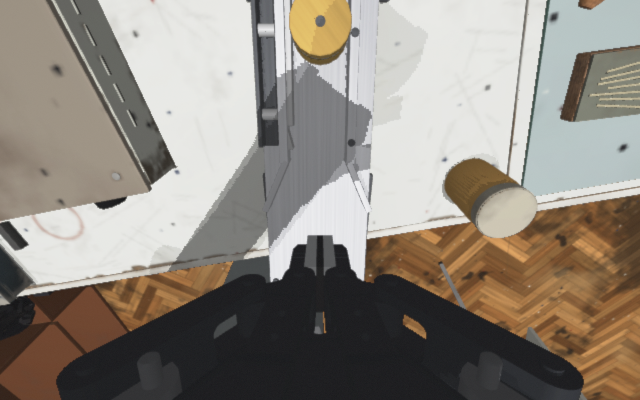

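View pics/f_scene.png

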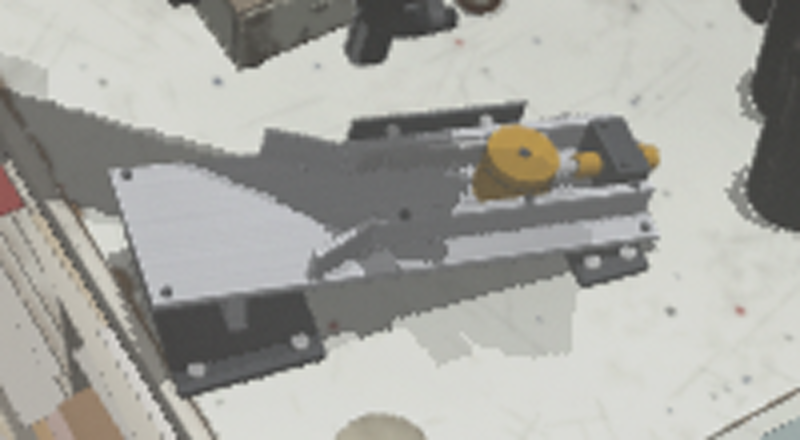

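The bushing is upright at (523,160) in the scene crop, touching the plunger at (565,163). It stayed put when released, since the finger force went to 0 by TCP x = 167. The jar and the lino block are undisturbed.

```bash
python3 -c "
from plant import robot
print(robot.close_job())"
```

```text
the job is handed in; nothing more can be done
None
```

I've handed the job in at about 40 s: the bushing stands upright against the stop plunger, loaded with an estimated 4.3–5.4 N (wrist force minus brake drag), the most the stop saw, and the robot is clear; the result was not shown to me.

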